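Close up the extendable curtain pole and plug in its finial

ROBOT

A 6-joint arm with a two-finger parallel gripper is mounted at the origin on the work surface. World frame = base frame: x ahead of the robot, y to its left, z up, the work surface at z = 0. Lengths are in mm, angles in rad, forces in N, time in s.
With the tool pointing down it reaches from about 350 to 875 mm from the base axis. Payload 4.2 kg.
Tool frame: the origin (TCP) lies at the very end of the fingers, on their centre line; the grasp point (between the pads) lies 19 mm behind it; y points along the fingers, z is the direction in which the jaws open and shut, and the axes are right-handed (so a half turn about y gives the same grasp; the last joint's range is limited). The gripper opens to 85 mm and grips with 20 to 120 N. Pads are 22 mm wide; open, the fingers measure 114 mm over their backs; the gripper's body (76 mm by 85 mm) begins 54 mm behind the grasp point. The pads swing forward as they close: fully open they stand 13 mm farther back than shut.
Start: joints at [-1.086, 0.385, 0.008, 0, -1.194, -0.259], TCP at [139.946, -609.109, 231.312] pointing down, gripper open.
Joint ranges: [-3.14, 3.14], [-1.21, 2.06], [-1.07, 1.41], [-3.16, 2.05], [-2.99, -0.16], [-3.1, 3.1]. Speed limits (rad/s): [2.79, 2.79, 3.14, 3.14, 3.14, 3.14].

INTERFACE

Orientations are given as a unit quaternion [x, y, z, w].
In Python, from bench import arm gives the robot as it stands.
- The arm moves only by the shell command python3 -m creep 'ROWS'. ROWS is JSON, a list of rows, each an object with "delta_pos": the shift along the tool's x, y, z in mm, a list of three; "rot": the turn, a rotation vector about the tool's x, y, z in rad, a list of three; "jaw": the finger opening in mm, from 0 to 85.4. A call has exactly 10 rows; each row shifts and turns the commanded pose from where the row before left it, along the tool's axes as they then stand; what a row does not reach is not made up. A row lasts 1/12 s, in which the tool goes at most 41.7 mm and 7.16 degrees, less where a joint would pass 70% of its speed; a pose out of reach is approached as far as the arm can. A call is refused whole if a number of a shift passes 41.7 or a number of a turn 0.125, either way. A call with a gripper value outside its range is refused whole. The fingers move at their own pace and stop on an object; the grip force is fixed at half the most. Time passes only in rows, so rows that do not move let the fingers close, or fill a call up. It gives the time, the measured TCP pose, the force and the opening at its end, in the units of the state.
- arm.read_state(): the state, without advancing time (a new reading comes with each control period).
- arm.get_image(name): name is "scene" or "side" or "wrist"; returns the picture (400x640x3 uint8, red, green, blue); there is no depth.
- arm.calibration(name): a dict with "intrinsics" (3x3 intrinsics, pixels), "R" (3x3) and "t" (3): a world point X has camera coordinates R X + t. Camera axes: x right, y down, z forward; pixel columns grow to the right and rows downward; lengths in mm; the calibration is good to about 2 mm. A picture is of the moment at which its call begins: read the wrist's pose just before it. calibration takes no time and is no camera call; for the wrist camera it gives the pose at the moment of the call.
- arm.job_done(): hands the job in, once; it reports no verdict.
Trained networks look in the newest picture that a camera, given by its name, has taken for a name from the list of things; names that differ only in an ending like _2 or _b are one class to them, and where a whole thing is asked for, a point or a joint stands for the part that bears it (a point fixed in the world has none). Each returns a list of dicts, best first, with "p" (0 to 1); they miss things now and then, are a little off and sometimes report something else, mostly with a low value. They report only what shows in the picture. A call takes as long as a camera call. They do not tell look-alikes from the thing itself.
- arm.find_in(camera, target): "location" ([column, row] in pixels, amid what is visible of it).
- arm.masks_of(camera, target): "pixels" (400x640 bool, what is visible of it) and "location" ([column, row] in pixels, amid what is visible of it).
The state is a dict: "clock": time; "joints": joint angles; "joint_vel": joint speeds; "joint_efforts": joint torques, N m; "position": TCP position; "ee_rot": TCP orientation; "contact_force": force on the tool from outside, world axes, zero at the start; "wrist_torque": the same for the moment, N m; "gripper_width": finger opening in mm.
Only numpy, scipy, OpenCV 4.12 (cv2) and the standard library are available. Lean on these libraries where they do the work, as an engineer would, in place of code of your own. Each camera call takes 0.05 s, during which the arm holds its last target. There are 200 camera calls.

TASK

Close up the extendable square curtain pole on the sample stand: push its tubes fully home, the innermost tube first and then the middle one. Then take the loose finial whose square plug fits the pole's open end, plug it in straight until its shoulder sits fully home against the end of the tube, and let go of it. Leave the other finials, the tube sample, the tape measure and the stone disc where they are.

Things in the scene. Friction and masses are not known exactly. Their poses are not given: they have to be found in the camera images.
- stand: Fixed stand: board 120 x 200 x 18 mm (y -95 to +105 mm), two brackets (up to 127 mm) and a level square brass curtain pole along the stand's y, centre line 105 mm above the table. Origin on the table under the middle of the outer tube (44 mm square, fixed, y -100 to +100 mm). At its +y end a finial is already fitted; the sliding tubes come out of its -y end, with nothing under them.
- middle (a joint): How far the middle tube (38.5 mm square) is drawn out of the outer tube, in m: 0 fully home, 0.09 the most. Its end collar, 44 mm square and 12 mm long, stops against the outer tube's end at 0. It slides stiffly (about 6 N) and stays where it is left.
- inner (a joint): How far the innermost tube (32.5 mm square) is drawn out of the middle tube, in m: 0 fully home, 0.09 the most. Its end collar, 38 mm square and 12 mm long, stops against the middle tube's collar at 0. It slides easily (about 2.5 N): a push on its end moves it first, then takes the middle tube along. It stays where it is left.
- pole_mouth (a point): Centre of the open end of the innermost tube, on the pole's centre line and the outer face of its 38 mm square collar; moves with the tube. Its y axis points into the tube along the pole, z up. The opening is 27 mm square, sides level and upright, free for over 100 mm of depth. With both tubes home it lies at y = -124 mm of the stand.
- finial_center (a point): Centre of the 48 x 48 mm block (44 mm long, y -22 to +22 mm) of the loose brass finial that fits: 117 mm long, 0.17 to 0.35 kg, lying on a flat side, its centre line 24 mm above the table. Its y axis points along the finial to the tip of its plug, z up as it lies. Behind the block is a 38 mm square cap (to y = -28 mm); in front neck, shoulder plate and plug.
- finial_shoulder (a point): Centre of the front face of the fitting finial's shoulder plate (38 mm square, 6 mm thick, behind it a 30 mm neck), 34 mm from the block's centre towards the plug; axes as finial_center. The plug is 25 mm square and 55 mm long from here, its last 10 mm tapering to 19 mm. Seated, this point meets pole_mouth and the y axes agree.
- big_center (a point): Block centre of a larger square brass finial lying on its side the same way (block 62 x 62 x 52 mm, plug 37 mm square, 131 mm long in all): too large for the pole, leave it alone.
- round_center (a point): Point 30 mm up on the axis of a round brass finial standing on its flat end, round plug up (52 mm wide, 90 mm tall, plug 34 mm in diameter): for another pole, leave it alone.
- tube_center (a point): Centre of a round brass tube sample standing upright (38 mm wide, 110 mm tall): leave it alone.
- tape_center (a point): Centre of a black and steel tape measure (about 70 x 36 x 66 mm) standing on edge: leave it alone.
- stone: Grey stone sample disc, 100 mm wide, 12 mm thick, lying flat; origin under its centre: leave it alone.
Not all that is in view belongs to the job. Leave any red or white look-alike of the part that bears finial_center alone.

How it is judged:
By the outcome, as a careful person would: the job done as asked, in the order asked, and still so for the second after the job is handed in, with the robot touching nothing.
It also fails if it takes over 72 s, if anything falls off the work surface, if the arm or the gripper's body presses on something with over 40 N, if the wrist force passes 120 N, or if a joint passes its speed limit or range.

## Working session

There is one attempt and no reset: what is moved stays moved. The work goes in short steps, Python scripts to look and compute and a shell command to move; the robot and the scene stay as the last step left them, time stands still between calls to the robot, and variables do not carry over. Pictures are saved under pics/ and viewed, about 8 in all and at most 12, crops included, and the job is handed in when it is done.

```bash
ls; mkdir -p pics; cat > h.py <<'E'
import numpy as np,cv2
from scipy.spatial.transform import Rotation as Ro
from bench import arm
def snap(c,n): 
    im=arm.get_image(c); cv2.imwrite(f'pics/{n}.png',im[:,:,::-1]); return im
def ray(c,px):
    k=arm.calibration(c);K,R,t=[np.array(k[a]) for a in('intrinsics','R','t')]
    d=R.T@np.linalg.inv(K)@[px[0],px[1],1]; return -R.T@t,d/np.linalg.norm(d)
def atz(c,px,z):
    o,d=ray(c,px); return o+d*(z-o[2])/d[2]
def tri(r):
    A=sum(np.eye(3)-np.outer(d,d) for o,d in r);b=sum((np.eye(3)-np.outer(d,d))@o for o,d in r)
    return np.linalg.solve(A,b)
def proj(c,X):
    k=arm.calibration(c);K,R,t=[np.array(k[a]) for a in('intrinsics','R','t')]
    p=K@(R@np.array(X)+t);return p[:2]/p[2]
E
python3 - <<'E'
from h import *
a=snap('scene','s0');b=snap('side','d0')
print({k:np.round(v,3) if not isinstance(v,(int,float)) else v for k,v in arm.read_state().items()})
for c in('scene','side'):
  k=arm.calibration(c);print(c,-np.array(k['R']).T@k['t'])
  for n in('stand','middle','inner','pole_mouth','finial_center','finial_shoulder','big_center'):
    print(n,[(np.round(q['location']).tolist(),round(q['p'],2)) for q in arm.find_in(c,n)])
E
```

```text
pics
{'clock': 0.1, 'joints': array([-1.086,  0.385,  0.007, -0.   , -1.194, -0.259]), 'joint_vel': array([ 0.   , -0.002,  0.004,  0.002, -0.001,  0.   ]), 'joint_efforts': array([-0.0000e+00, -3.9332e+01,  1.8893e+01,  4.1980e+00, -3.0000e-03,
        0.0000e+00]), 'position': array([ 139.824, -608.621,  230.335]), 'ee_rot': array([-0.702, -0.079,  0.08 ,  0.703]), 'contact_force': array([-0.08 ,  0.289, -0.199]), 'wrist_torque': array([-0.002,  0.019,  0.018]), 'gripper_width': 85.51483616115479}
scene [1312.99743338  666.42343133  783.26480528]
stand [([372.0, 228.0], 0.81)]
middle [([331.0, 181.0], 0.71)]
inner [([321.0, 178.0], 0.53)]
pole_mouth [([322.0, 178.0], 0.86)]
finial_center [([237.0, 213.0], 0.83), ([290.0, 198.0], 0.67), ([316.0, 169.0], 0.6), ([258.0, 176.0], 0.59)]
finial_shoulder [([258.0, 174.0], 0.81), ([237.0, 221.0], 0.79), ([290.0, 202.0], 0.78), ([333.0, 172.0], 0.59)]
big_center [([321.0, 179.0], 0.64), ([283.0, 241.0], 0.63)]
side [185.13651425 690.23855501 720.06415783]
stand [([292.0, 267.0], 0.97)]
middle [([342.0, 208.0], 0.88)]
inner [([351.0, 198.0], 0.63)]
pole_mouth [([350.0, 200.0], 0.75)]
finial_center [([397.0, 218.0], 0.96), ([371.0, 174.0], 0.88), ([300.0, 177.0], 0.8), ([327.0, 198.0], 0.76)]
finial_shoulder [([394.0, 217.0], 0.9), ([299.0, 179.0], 0.87), ([329.0, 195.0], 0.73), ([371.0, 174.0], 0.57)]
big_center [([266.0, 207.0], 0.8)]
```

View pics/s0.png

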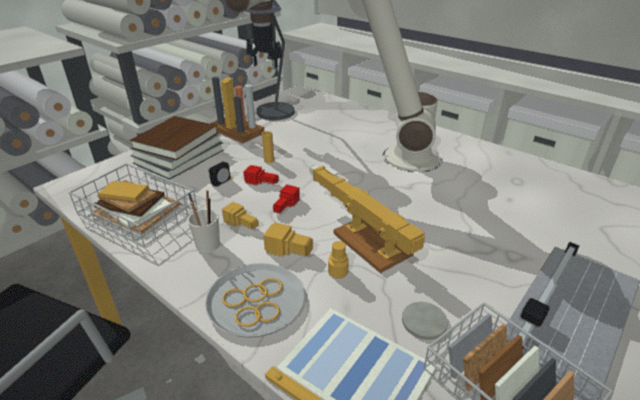

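View pics/d0.png

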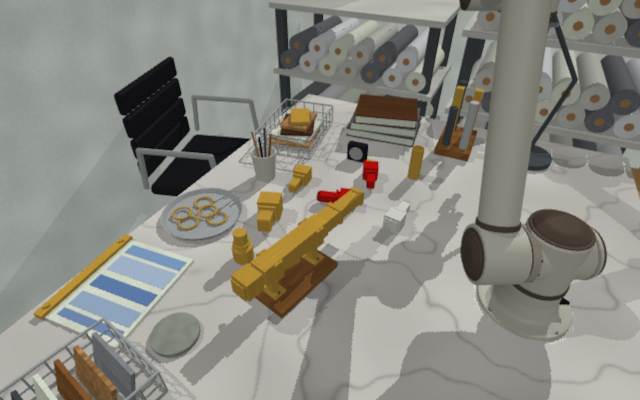

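Scene: the fitting brass finial is at about (238,214), and the big one is at (285,240). Red look-alikes are at (260,176) and (288,198), and a white one at side (397,217). The side view shows the brass one at (300,178) and the pole's open end at about (357,197). I choose the small brass one and check it in a close crop.

```bash
python3 - <<'E'
from h import *
a=cv2.imread('pics/s0.png');b=cv2.imread('pics/d0.png')
A=cv2.resize(a[155:275,210:430],None,fx=3.6,fy=2.4*1.0) if 0 else cv2.resize(a[155:265,210:430],None,fx=3.6,fy=2.7)
A=cv2.resize(a[160:260,215:430],(800,372),interpolation=cv2.INTER_CUBIC)
B=cv2.resize(b[160:222,280:420],(515,228),interpolation=cv2.INTER_CUBIC)
o=np.zeros((600,800,3),np.uint8);o[:372]=A;o[372:600,:515]=B
cv2.imwrite('pics/c0.png',o)
m={}
for c in('scene','side'):
  for n in('finial_center','stand','big_center','inner'):
    for q in arm.masks_of(c,n):
      p=q['pixels'];print(c,n,round(q['p'],2),np.round(q['location']),p.sum(),[int(x) for x in cv2.boundingRect(p.astype(np.uint8))])
print('fin',tri([ray('scene',(237,213)),ray('side',(300,177))]),atz('scene',(237,213),24),atz('side',(300,177),24))
print('shoulder',tri([ray('scene',(237,221)),ray('side',(299,179))]))
print('mouth',tri([ray('scene',(322,178)),ray('side',(350,200))]))
E
```

```text
scene finial_center 0.97 [258. 178.] 447 [245, 166, 33, 18]
scene finial_center 0.92 [235. 216.] 602 [222, 202, 37, 27]
scene finial_center 0.68 [287. 198.] 527 [273, 185, 27, 30]
scene finial_center 0.6 [325. 170.] 91 [309, 165, 29, 11]
scene stand 0.66 [372. 230.] 5034 [313, 166, 113, 107]
scene big_center 0.84 [282. 242.] 1217 [263, 223, 50, 34]
scene big_center 0.42 [234. 217.] 637 [222, 202, 37, 27]
scene inner 0.54 [326. 178.] 338 [313, 167, 25, 24]
side finial_center 0.89 [328. 195.] 313 [316, 186, 34, 16]
side finial_center 0.86 [298. 177.] 445 [288, 164, 24, 28]
side finial_center 0.65 [372. 173.] 352 [362, 161, 17, 27]
side finial_center 0.63 [396. 216.] 563 [383, 200, 27, 33]
side finial_center 0.5 [266. 208.] 810 [257, 191, 25, 40]
side stand 0.96 [292. 265.] 6515 [231, 188, 133, 128]
side big_center 0.95 [266. 208.] 810 [257, 191, 26, 40]
side inner 0.67 [351. 199.] 477 [334, 187, 30, 30]
fin [ 676.48950176 -185.98395433   29.43900684] [ 669.99797243 -196.21809808   24.        ] [ 679.02438644 -188.53551306   24.        ]
shoulder [ 683.19601997 -185.7816363    11.89306018]
mouth [454.78102273 -52.22210952 101.94052503]
```

View pics/c0.png

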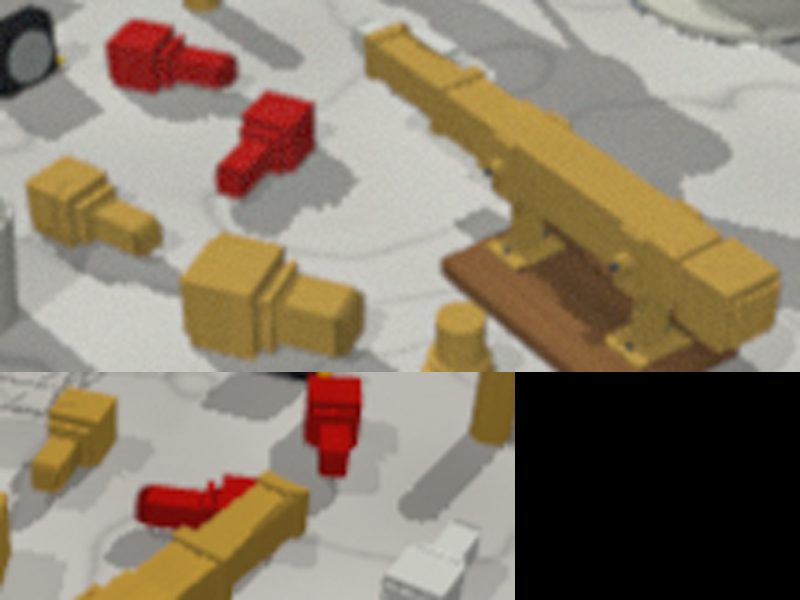

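Crop: brass finial's block is at scene (233,213) with the plug towards (258,222), square and smaller than the big one at (285,240). This confirms the choice. Next I fit box models to the masks for the poses.

```bash
cat >> h.py <<'E'
def box(w,y0,y1,z=0,h=None):
    h=h or w
    return np.array([[sx*w/2,y,z+sz*h/2] for sx in(-1,1) for y in(y0,y1) for sz in(-1,1)])
FIN=[box(38,-28,-22),box(48,-22,22),box(30,22,28),box(38,28,34),box(25,34,80),box(22,80,89)]
def pole(mi,inn):
    e=-100-mi; f=e-12-inn
    return [box(44,-100,100),box(38.5,e,0),box(44,e-12,e),box(32.5,f,0),box(38,f-12,f)]
def sil(cal,boxes,x,y,z,yaw):
    K,R,t=cal;m=np.zeros((400,640),np.uint8);Q=Ro.from_euler('z',yaw).as_matrix()
    for b in boxes:
        P=(K@(R@(b@Q.T+[x,y,z]).T+t[:,None])).T;p=P[:,:2]/P[:,2:]
        cv2.fillConvexPoly(m,cv2.convexHull((p*16).round().astype(np.int32)),1,shift=4)
    return m.astype(bool)
def cal(c):
    k=arm.calibration(c);return [np.array(k[a]) for a in('intrinsics','R','t')]
def target(pos,yaw):
    "tool y down, tool x along the world direction yaw; deltas in present tool axes + turn about tool y"
    s=arm.read_state();T=Ro.from_quat(s['ee_rot']);
    d=T.inv().apply(np.array(pos)-s['position'])
    ax=np.array([np.cos(yaw),np.sin(yaw),0]);G=np.c_[ax,[0,0,-1],np.cross(ax,[0,0,-1])]
    out=[]
    for f in(0,np.pi):
        out.append((T.inv()*Ro.from_matrix(G)*Ro.from_euler('y',f)).as_rotvec().round(3))
    print('pos',np.round(s['position'],1),'delta',d.round(1),'rot',*out,'j6',round(s['joints'][5],2),'clk',s['clock'])
E
cat > fit.py <<'E'
from h import *
from scipy.optimize import differential_evolution as DE
cs=('scene','side');C=[cal(c) for c in cs]
def best(c,n,px):
    return min(arm.masks_of(c,n),key=lambda q:np.hypot(*(np.array(q['location'])-px)))['pixels']
def iou(a,b): return (a&b).sum()/max(1,(a|b).sum())
F=[best('scene','finial_center',(236,215)),best('side','finial_center',(299,177))]
r=DE(lambda p:-sum(iou(sil(c,FIN,p[0],p[1],24,p[2]),m) for c,m in zip(C,F)),[(630,720),(-240,-140),(-np.pi,np.pi)],seed=1)
print('finial',r.x.round(3),r.fun/2)
S=[]
for c,px in(('scene',(372,229)),('side',(292,266))):
    m=best(c,'stand',px)
    for n in('middle','inner'):
        for q in arm.masks_of(c,n)[:1]: m=m|q['pixels']
    S.append(m)
bb=box(120,-95,105,9-105,18)
fx=[box(38,100,106),box(30,106,112),box(48,112,156),box(38,156,162)]+[box(30,y-12,y+12,-42,84) for y in(-60,60)]
g=lambda p:-sum(iou(sil(c,[bb]+fx+pole(p[3],p[4]),p[0],p[1],105,p[2]),m) for c,m in zip(C,S))
r=DE(g,[(450,700),(-50,200),(-np.pi,np.pi),(0,90),(0,90)],seed=1,popsize=20)
p=r.x;print('stand',p.round(3),r.fun/2)
L=124+p[3]+p[4];u=np.array([-np.sin(p[2]),np.cos(p[2])]);print('mouth',p[:2]-L*u,'home mouth',p[:2]-124*u)
E
python3 fit.py
```

```text
finial [ 6.82509e+02 -2.02528e+02  1.28000e-01] -0.870014472274768
stand [ 5.06505e+02  1.64343e+02 -2.43000e-01  4.11210e+01  8.56030e+01] -0.9445770983964461
mouth [446.2885933  -79.04300615] home mouth [476.72375488  43.97243548]
```

```bash
python3 - <<'E'
from h import *
K,R,t=cal('wrist');s=arm.read_state();T=Ro.from_quat(s['ee_rot'])
print(K.round(0).tolist(),'cam in tool',T.inv().apply(-R.T@t-s['position']).round(1),'fwd',T.inv().apply(R[2]).round(2),'right',T.inv().apply(R[0]).round(2))
target([682,-202,260],np.pi/2+.128)
target([682,-202,260],np.pi/2-.243)
E
```

```text
[[352.0, 0.0, 324.0], [0.0, 352.0, 195.0], [0.0, 0.0, 1.0]] cam in tool [-8.120e+01 -1.434e+02  1.000e-01] fwd [0.32 0.95 0.  ] right [ 0. -0.  1.]
pos [ 139.9 -609.1  231.3] delta [619.5 -28.7 275.4] rot [-0.    -1.473  0.   ] [-0.     1.669 -0.   ] j6 -0.26 clk 1.6
pos [ 139.9 -609.1  231.3] delta [619.5 -28.7 275.4] rot [-0.    -1.102  0.   ] [-0.    2.04 -0.  ] j6 -0.26 clk 1.6
```

```bash
python3 -m creep '[{"delta_pos":[28,0,26],"rot":[0,0,0],"jaw":60},{"delta_pos":[28,0,26],"rot":[0,0,0],"jaw":60},{"delta_pos":[28,0,26],"rot":[0,0,0],"jaw":60},{"delta_pos":[28,0,26],"rot":[0,0,0],"jaw":60},{"delta_pos":[28,0,26],"rot":[0,0,0],"jaw":60},{"delta_pos":[28,0,26],"rot":[0,0,0],"jaw":60},{"delta_pos":[28,0,26],"rot":[0,0,0],"jaw":60},{"delta_pos":[28,0,26],"rot":[0,0,0],"jaw":60},{"delta_pos":[28,0,26],"rot":[0,0,0],"jaw":60},{"delta_pos":[28,0,26],"rot":[0,0,0],"jaw":60}]'
python3 -m creep '[{"delta_pos":[28,0,26],"rot":[0,0,0],"jaw":24},{"delta_pos":[28,0,26],"rot":[0,0,0],"jaw":24},{"delta_pos":[24,0,25],"rot":[0,-0.1,0],"jaw":24},{"delta_pos":[0,0,0],"rot":[0,-0.125,0],"jaw":24},{"delta_pos":[0,0,0],"rot":[0,-0.125,0],"jaw":24},{"delta_pos":[0,0,0],"rot":[0,-0.125,0],"jaw":24},{"delta_pos":[0,0,0],"rot":[0,-0.125,0],"jaw":24},{"delta_pos":[0,0,0],"rot":[0,-0.125,0],"jaw":24},{"delta_pos":[0,0,0],"rot":[0,-0.125,0],"jaw":24},{"delta_pos":[0,0,0],"rot":[0,-0.125,0],"jaw":24}]'
python3 - <<'E'
from h import *
target([430,-130,90],np.pi/2-.243)
snap('wrist','w1')
for n in('pole_mouth','finial_center','inner','middle'):
    print(n,[(np.round(q['location']).tolist(),round(q['p'],2)) for q in arm.find_in('wrist',n)])
print('pred mouth',proj('wrist',[446.3,-79,105]),'home',proj('wrist',[476.7,44,105]))
E
```

```text
clock: 2.43
position: [355.3, -291.4, 231.8]
ee_rot: [0.703, 0.08, -0.079, -0.702]
contact_force: [1.8, -0.6, 1.2]
gripper_width: 60.2
clock: 3.27
position: [415.4, -200.0, 231.5]
ee_rot: [0.582, 0.401, -0.401, -0.582]
contact_force: [-0.8, -0.1, -0.6]
gripper_width: 23.9
pos [ 415.4 -200.   231.5] delta [ 70.6 141.5  11.3] rot [ 0.    -0.121  0.   ] [-0.000e+00  3.021e+00  1.000e-03] j6 -0.27 clk 3.2667
pole_mouth [([342.0, 342.0], 0.59)]
finial_center [([107.0, 260.0], 0.9), ([255.0, 246.0], 0.6), ([215.0, 84.0], 0.6)]
inner [([341.0, 342.0], 0.98)]
middle [([342.0, 346.0], 0.88)]
pred mouth [340.72567903 315.23746772] home [355.00785049 418.45895089]
```

View pics/w1.png

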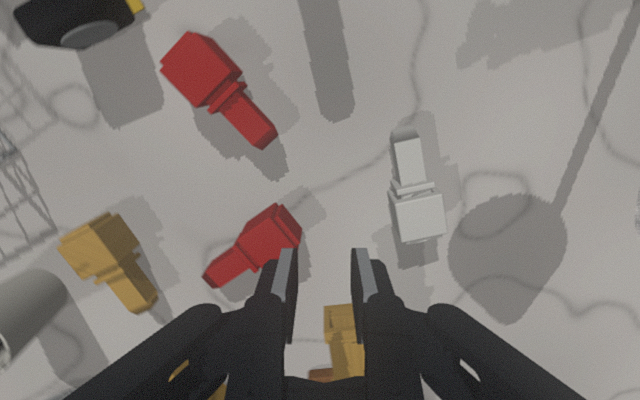

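Wrist picture: the pole's mouth collar is at about (340,307), near the prediction (341,315). The fitting finial is at (105,255), the red ones at (205,75) and (260,245), and the white one at (415,205). I align yaw and step back for a clear look.

```bash

python3 -m creep '[{"delta_pos":[0,0,0],"rot":[0,-0.121,0],"jaw":24},{"delta_pos":[-20,0,0],"rot":[0,0,0],"jaw":24},{"delta_pos":[-20,0,0],"rot":[0,0,0],"jaw":24},{"delta_pos":[-20,0,0],"rot":[0,0,0],"jaw":24},{"delta_pos":[0,0,0],"rot":[0,0,0],"jaw":24},{"delta_pos":[0,0,0],"rot":[0,0,0],"jaw":24},{"delta_pos":[0,0,0],"rot":[0,0,0],"jaw":24},{"delta_pos":[0,0,0],"rot":[0,0,0],"jaw":24},{"delta_pos":[0,0,0],"rot":[0,0,0],"jaw":24},{"delta_pos":[0,0,0],"rot":[0,0,0],"jaw":24}]'
python3 - <<'E'
from h import *
im=snap('wrist','w2')
cv2.imwrite('pics/w2c.png',cv2.resize(im[190:390,270:430,::-1],None,fx=3,fy=3,interpolation=cv2.INTER_CUBIC))
for n in('pole_mouth','finial_center','finial_shoulder','inner'):
    print(n,[(np.round(q['location'],1).tolist(),round(q['p'],2)) for q in arm.find_in('wrist',n)])
for y in(-79,): print('pred',[proj('wrist',[446.3,-79,z]).round(1) for z in(86,105,124)])
E
```

```text
clock: 4.35
position: [400.8, -257.7, 231.4]
ee_rot: [0.558, 0.434, -0.434, -0.558]
contact_force: [0.0, 0.2, -0.0]
gripper_width: 24.1
pole_mouth []
finial_center [([104.4, 282.7], 0.65), ([231.7, 134.3], 0.65), ([238.1, 286.6], 0.6)]
finial_shoulder [([244.6, 283.8], 0.9), ([104.1, 279.4], 0.88), ([408.5, 254.9], 0.81), ([231.0, 137.5], 0.68)]
inner [([327.6, 369.2], 0.61)]
pred [array([323.8, 353.6]), array([323.8, 368.2]), array([323.8, 384.5])]
```

View pics/w2c.png

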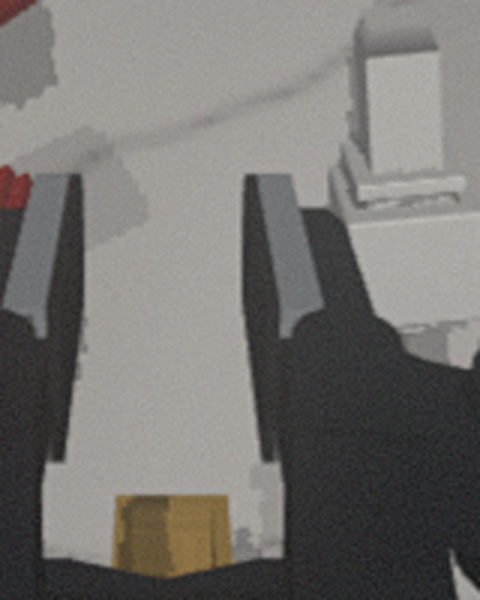

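```bash

python3 -m creep '[{"delta_pos":[22,0,0],"rot":[0,0,0],"jaw":24},{"delta_pos":[32,-5,0],"rot":[0,0,0],"jaw":24},{"delta_pos":[32,-5,0],"rot":[0,0,0],"jaw":24},{"delta_pos":[32,-5,0],"rot":[0,0,0],"jaw":24},{"delta_pos":[22,-5,0],"rot":[0,0,0],"jaw":24},{"delta_pos":[0,0,0],"rot":[0,0,0],"jaw":24},{"delta_pos":[0,0,0],"rot":[0,0,0],"jaw":24},{"delta_pos":[0,0,0],"rot":[0,0,0],"jaw":24},{"delta_pos":[0,0,0],"rot":[0,0,0],"jaw":24},{"delta_pos":[0,0,0],"rot":[0,0,0],"jaw":24}]'
python3 - <<'E'
from h import *
im=snap('wrist','w3')
cv2.imwrite('pics/w3c.png',cv2.resize(im[150:350,230:430,::-1],None,fx=3,fy=3,interpolation=cv2.INTER_CUBIC))
for n in('pole_mouth','finial_center','finial_shoulder','inner'):
    print(n,[(np.round(q['location'],1).tolist(),round(q['p'],2)) for q in arm.find_in('wrist',n)])
print('pred',[proj('wrist',[446.3,-79,z]).round(1) for z in(86,105,124)], [proj('wrist',[476,44,z]).round(1) for z in(86,105,124)])
E
```

```text
clock: 5.43
position: [434.7, -123.3, 251.0]
ee_rot: [-0.558, -0.433, 0.434, 0.559]
contact_force: [-1.4, -0.3, 0.4]
gripper_width: 24.0
pole_mouth [([327.9, 268.5], 0.65), ([328.2, 309.1], 0.16)]
finial_center [([91.9, 159.7], 0.97), ([246.2, 165.9], 0.93), ([411.7, 125.7], 0.74), ([253.0, 22.8], 0.59)]
finial_shoulder [([90.8, 156.3], 0.88), ([252.9, 23.4], 0.88), ([410.2, 127.6], 0.71), ([250.0, 165.1], 0.64)]
inner [([326.8, 272.0], 0.66)]
pred [array([323.7, 219. ]), array([323.7, 227. ]), array([323.7, 236.1])] [array([325.3, 329.9]), array([325.4, 342.7]), array([325.5, 356.9])]
```

View pics/w3c.png

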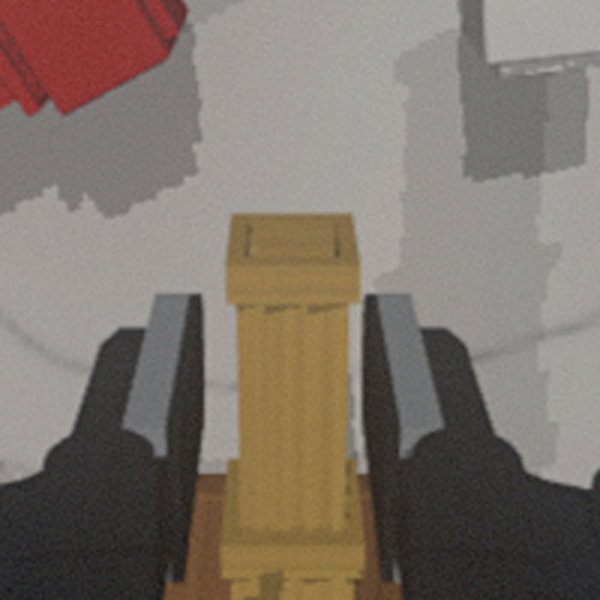

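The crop shows the mouth face between rows 221 and 238, centred on column 327.5, with the middle collar's front top edge at row 330. The sides are parallel to the tool's x axis, so yaw is right. Lateral offset is about +3 mm in tool z.

```bash
python3 - <<'E'
from h import *
s=arm.read_state();T=Ro.from_quat(s['ee_rot'])
for px,z in(((327.5,221.3),86),((327.5,238),124),((327,330),127)):
    X=atz('wrist',px,z);print(X.round(1),T.inv().apply(X-s['position']).round(1))
print(T.as_matrix().round(3))
E
```

```text
[443.4 -75.8  86. ] [ 47.8 165.2   3.4]
[443.6 -76.5 124. ] [ 47.1 127.2   3. ]
[466.4  11.9 127. ] [138.5 124.2   2.8]
[[ 0.247 -0.    -0.969]
 [ 0.969 -0.     0.247]
 [-0.    -1.     0.   ]]
```

```bash

python3 -m creep '[{"delta_pos":[0,20,3],"rot":[0,0,0],"jaw":24},{"delta_pos":[0,35,0],"rot":[0,0,0],"jaw":24},{"delta_pos":[0,40,0],"rot":[0,0,0],"jaw":24},{"delta_pos":[0,35,0],"rot":[0,0,0],"jaw":24},{"delta_pos":[0,20,0],"rot":[0,0,0],"jaw":24},{"delta_pos":[0,9,0],"rot":[0,0,0],"jaw":24},{"delta_pos":[6,0,0],"rot":[0,0,0],"jaw":24},{"delta_pos":[10,0,0],"rot":[0,0,0],"jaw":24},{"delta_pos":[10,0,0],"rot":[0,0,0],"jaw":24},{"delta_pos":[4,0,0],"rot":[0,0,0],"jaw":24}]'
python3 -m creep '[{"delta_pos":[4,0,0],"rot":[0,0,0],"jaw":24},{"delta_pos":[6,0,0],"rot":[0,0,0],"jaw":24},{"delta_pos":[8,0,0],"rot":[0,0,0],"jaw":24},{"delta_pos":[8,0,0],"rot":[0,0,0],"jaw":24},{"delta_pos":[8,0,0],"rot":[0,0,0],"jaw":24},{"delta_pos":[8,0,0],"rot":[0,0,0],"jaw":24},{"delta_pos":[8,0,0],"rot":[0,0,0],"jaw":24},{"delta_pos":[8,0,0],"rot":[0,0,0],"jaw":24},{"delta_pos":[5,0,0],"rot":[0,0,0],"jaw":24},{"delta_pos":[3,0,0],"rot":[0,0,0],"jaw":24}]'
```

```text
clock: 6.52
position: [441.5, -91.2, 94.0]
ee_rot: [0.559, 0.436, -0.433, -0.557]
contact_force: [-0.1, -0.0, 0.1]
gripper_width: 23.9
clock: 7.35
position: [455.8, -28.0, 92.1]
ee_rot: [-0.558, -0.434, 0.434, 0.558]
contact_force: [-0.5, -2.0, 1.5]
gripper_width: 24.1
```

```bash

python3 -m creep '[{"delta_pos":[4,0,0],"rot":[0,0,0],"jaw":24},{"delta_pos":[4,0,0],"rot":[0,0,0],"jaw":24},{"delta_pos":[4,0,0],"rot":[0,0,0],"jaw":24},{"delta_pos":[3,0,0],"rot":[0,0,0],"jaw":24},{"delta_pos":[3,0,0],"rot":[0,0,0],"jaw":24},{"delta_pos":[3,0,0],"rot":[0,0,0],"jaw":24},{"delta_pos":[3,0,0],"rot":[0,0,0],"jaw":24},{"delta_pos":[3,0,0],"rot":[0,0,0],"jaw":24},{"delta_pos":[4,0,0],"rot":[0,0,0],"jaw":24},{"delta_pos":[4,0,0],"rot":[0,0,0],"jaw":24}]'
python3 -m creep '[{"delta_pos":[4,0,0],"rot":[0,0,0],"jaw":24},{"delta_pos":[4,0,0],"rot":[0,0,0],"jaw":24},{"delta_pos":[3,0,0],"rot":[0,0,0],"jaw":24},{"delta_pos":[3,0,0],"rot":[0,0,0],"jaw":24},{"delta_pos":[2,0,0],"rot":[0,0,0],"jaw":24},{"delta_pos":[2,0,0],"rot":[0,0,0],"jaw":24},{"delta_pos":[2,0,0],"rot":[0,0,0],"jaw":24},{"delta_pos":[1,0,0],"rot":[0,0,0],"jaw":24},{"delta_pos":[1,0,0],"rot":[0,0,0],"jaw":24},{"delta_pos":[0,0,0],"rot":[0,0,0],"jaw":24}]'
```

```text
clock: 8.18
position: [463.9, 4.5, 92.2]
ee_rot: [0.558, 0.433, -0.435, -0.558]
contact_force: [-1.9, -6.5, 1.6]
gripper_width: 23.7
clock: 9.02
position: [469.4, 25.9, 92.2]
ee_rot: [0.558, 0.433, -0.435, -0.558]
contact_force: [-0.0, -5.7, 1.8]
gripper_width: 24.0
```

```bash

python3 -m creep '[{"delta_pos":[1,0,0],"rot":[0,0,0],"jaw":24},{"delta_pos":[1,0,0],"rot":[0,0,0],"jaw":24},{"delta_pos":[1,0,0],"rot":[0,0,0],"jaw":24},{"delta_pos":[1,0,0],"rot":[0,0,0],"jaw":24},{"delta_pos":[1,0,0],"rot":[0,0,0],"jaw":24},{"delta_pos":[1,0,0],"rot":[0,0,0],"jaw":24},{"delta_pos":[0,0,0],"rot":[0,0,0],"jaw":24},{"delta_pos":[0,0,0],"rot":[0,0,0],"jaw":24},{"delta_pos":[0,0,0],"rot":[0,0,0],"jaw":24},{"delta_pos":[0,0,0],"rot":[0,0,0],"jaw":24}]'
python3 -c "
from h import *
snap('side','d4')"
```

```text
clock: 9.85
position: [470.8, 31.7, 92.2]
ee_rot: [0.558, 0.433, -0.435, -0.558]
contact_force: [-0.7, -4.9, 2.0]
gripper_width: 23.9
```

```bash

python3 -m creep '[{"delta_pos":[1,0,0],"rot":[0,0,0],"jaw":24},{"delta_pos":[1,0,0],"rot":[0,0,0],"jaw":24},{"delta_pos":[1,0,0],"rot":[0,0,0],"jaw":24},{"delta_pos":[1,0,0],"rot":[0,0,0],"jaw":24},{"delta_pos":[0.5,0,0],"rot":[0,0,0],"jaw":24},{"delta_pos":[0.5,0,0],"rot":[0,0,0],"jaw":24},{"delta_pos":[0,0,0],"rot":[0,0,0],"jaw":24},{"delta_pos":[0,0,0],"rot":[0,0,0],"jaw":24},{"delta_pos":[0,0,0],"rot":[0,0,0],"jaw":24},{"delta_pos":[0,0,0],"rot":[0,0,0],"jaw":24}]'
```

```text
clock: 10.73
position: [472.0, 36.2, 92.2]
ee_rot: [0.558, 0.433, -0.435, -0.558]
contact_force: [0.6, -6.9, 2.2]
gripper_width: 23.8
```

```bash

python3 -m creep '[{"delta_pos":[1,0,0],"rot":[0,0,0],"jaw":24},{"delta_pos":[1,0,0],"rot":[0,0,0],"jaw":24},{"delta_pos":[1,0,0],"rot":[0,0,0],"jaw":24},{"delta_pos":[0.5,0,0],"rot":[0,0,0],"jaw":24},{"delta_pos":[0.5,0,0],"rot":[0,0,0],"jaw":24},{"delta_pos":[0,0,0],"rot":[0,0,0],"jaw":24},{"delta_pos":[0,0,0],"rot":[0,0,0],"jaw":24},{"delta_pos":[0,0,0],"rot":[0,0,0],"jaw":24},{"delta_pos":[0,0,0],"rot":[0,0,0],"jaw":24},{"delta_pos":[0,0,0],"rot":[0,0,0],"jaw":24}]'
```

```text
clock: 11.57
position: [471.8, 36.4, 92.2]
ee_rot: [0.559, 0.431, -0.437, -0.558]
contact_force: [2.6, -23.2, 4.1]
gripper_width: 24.0
```

Force rose to 23 N with no further motion, so both tubes are at the stop. I back off, rise and look.

```bash

python3 -m creep '[{"delta_pos":[-10,0,0],"rot":[0,0,0],"jaw":24},{"delta_pos":[-20,0,0],"rot":[0,0,0],"jaw":24},{"delta_pos":[-20,0,0],"rot":[0,0,0],"jaw":24},{"delta_pos":[-12,-20,0],"rot":[0,0,0],"jaw":24},{"delta_pos":[0,-40,0],"rot":[0,0,0],"jaw":24},{"delta_pos":[0,-40,0],"rot":[0,0,0],"jaw":24},{"delta_pos":[0,-40,0],"rot":[0,0,0],"jaw":24},{"delta_pos":[0,-20,0],"rot":[0,0,0],"jaw":24},{"delta_pos":[0,0,0],"rot":[0,0,0],"jaw":24},{"delta_pos":[0,0,0],"rot":[0,0,0],"jaw":24}]'
python3 - <<'E'
from h import *
im=snap('wrist','w5')
cv2.imwrite('pics/w5c.png',cv2.resize(im[150:350,230:430,::-1],None,fx=3,fy=3,interpolation=cv2.INTER_CUBIC))
target([682,-202,231],np.pi/2+.128)
E
```

```text
clock: 12.4
position: [458.9, -18.2, 253.4]
ee_rot: [0.558, 0.436, -0.432, -0.558]
contact_force: [0.1, 0.3, -0.8]
gripper_width: 24.2
pos [458.1 -18.5 251.9] delta [-122.6   20.7 -262.3] rot [ 0.    -0.377  0.002] [-2.000e-03  2.764e+00  0.000e+00] j6 -0.56 clk 12.45
```

View pics/w5c.png

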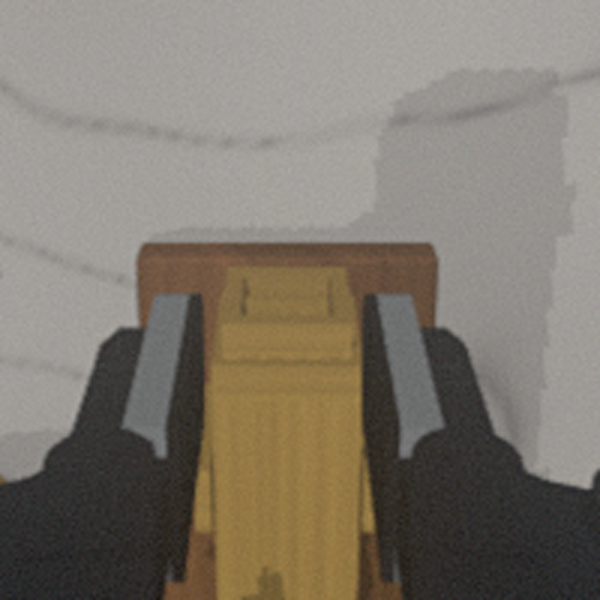

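The crop shows all three tubes nested: inner collar, middle collar and outer tube adjoin. The mouth's bottom edge is at row 239, its top edge at row 256.7, centre column 326.2. Now to the finial, translating first and then turning, with the jaws opened to 75.

```bash
python3 - <<'E'
from h import *
s=arm.read_state();T=Ro.from_quat(s['ee_rot'])
print(s['position'],T.as_matrix().round(3).tolist())
for px,z in(((326.1,239),86),((326.3,256.7),124)):
    X=atz('wrist',px,z);print(X.round(1),T.inv().apply(X-s['position']).round(1))
E
python3 -m creep '[{"delta_pos":[-12,2,-26],"rot":[0,0,0],"jaw":75},{"delta_pos":[-12,0,-26],"rot":[0,0,0],"jaw":75},{"delta_pos":[-12,0,-26],"rot":[0,0,0],"jaw":75},{"delta_pos":[-12,0,-26],"rot":[0,0,0],"jaw":75},{"delta_pos":[-12,0,-26],"rot":[0,0,0],"jaw":75},{"delta_pos":[-12,0,-26],"rot":[0,0,0],"jaw":75},{"delta_pos":[-12,0,-26],"rot":[0,0,0],"jaw":75},{"delta_pos":[-12,0,-26],"rot":[0,0,0],"jaw":75},{"delta_pos":[-12,0,-26],"rot":[0,0,0],"jaw":75},{"delta_pos":[-12,0,-26],"rot":[0,0,0],"jaw":75}]'
python3 -m creep '[{"delta_pos":[0,0,0],"rot":[0,-0.1,0],"jaw":75},{"delta_pos":[0,0,0],"rot":[0,-0.1,0],"jaw":75},{"delta_pos":[0,0,0],"rot":[0,-0.1,0],"jaw":75},{"delta_pos":[0,0,0],"rot":[0,-0.077,0],"jaw":75},{"delta_pos":[0,0,0],"rot":[0,0,0],"jaw":75},{"delta_pos":[0,0,0],"rot":[0,0,0],"jaw":75},{"delta_pos":[0,0,0],"rot":[0,0,0],"jaw":75},{"delta_pos":[0,0,0],"rot":[0,0,0],"jaw":75},{"delta_pos":[0,0,0],"rot":[0,0,0],"jaw":75},{"delta_pos":[0,0,0],"rot":[0,0,0],"jaw":75}]'
python3 - <<'E'
from h import *
target([682,-202,231],np.pi/2+.128)
im=snap('wrist','w6');cv2.imwrite('pics/w6c.png',cv2.resize(im[100:400,150:500,::-1],None,fx=2,fy=2,interpolation=cv2.INTER_CUBIC))
for q in arm.masks_of('wrist','finial_center'): print(round(q['p'],2),np.round(q['location']),q['pixels'].sum())
E
```

```text
[458.05592722 -18.49457764 251.88701315] [[0.247, 0.0, -0.969], [0.969, 0.002, 0.247], [0.002, -1.0, 0.0]]
[472.5  46.8  86. ] [ 66.6 166.    2.1]
[472.2  45.4 124. ] [ 65.2 128.    2.1]
clock: 13.28
position: [681.2, -199.9, 247.0]
ee_rot: [-0.557, -0.433, 0.435, 0.56]
contact_force: [1.5, 1.2, 1.0]
gripper_width: 74.9
clock: 14.12
position: [680.7, -199.4, 250.3]
ee_rot: [0.467, 0.531, -0.531, -0.467]
contact_force: [-0.2, -0.7, -1.3]
gripper_width: 75.1
pos [ 680.7 -199.4  250.3] delta [-2.8 19.3 -1. ] rot [ 0. -0.  0.] [-0.     3.141  0.   ] j6 0.19 clk 14.1167
0.97 [463. 229.] 4557
0.93 [612. 250.] 5187
0.65 [324. 172.] 3750
```

View pics/w6c.png

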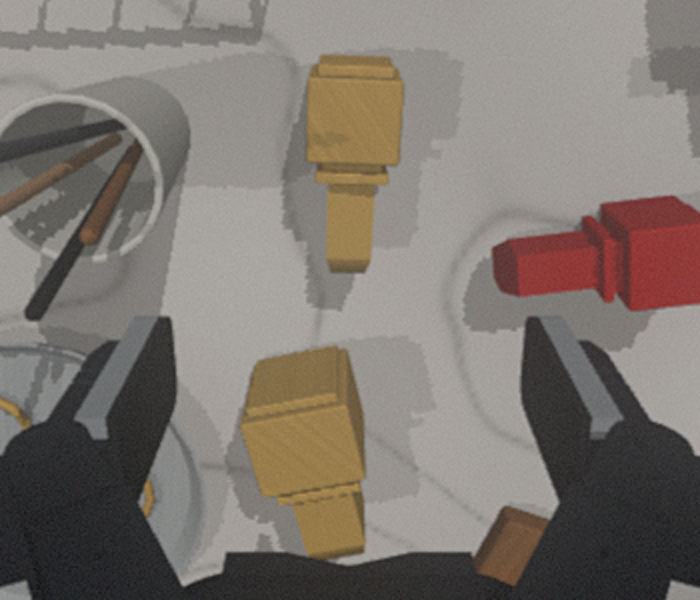

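The crop shows the fitting finial upright in view, its block at full-image (327,160) and plug down to (323,235). The big one is beyond it at (300,320), the red at (470,228), the pen cup to the left. I fit the wrist mask.

```bash
python3 - <<'E'
from h import *
from scipy.optimize import differential_evolution as DE
C=cal('wrist')
m=min(arm.masks_of('wrist','finial_center'),key=lambda q:abs(q['location'][0]-324)+abs(q['location'][1]-172))['pixels']
hs=cv2.cvtColor(cv2.imread('pics/w6.png'),cv2.COLOR_BGR2HSV)
b=((hs[...,0]>12)&(hs[...,0]<32)&(hs[...,1]>90));b[:, :295]=0;b[:,358:]=0;b[:115]=0;b[240:]=0
for mm in(m,b):
  f=lambda p:-(sil(C,FIN,p[0],p[1],24,p[2])&mm).sum()/(sil(C,FIN,p[0],p[1],24,p[2])|mm).sum()
  r=DE(f,[(650,720),(-240,-170),(-.2,.4)],seed=1);print(mm.sum(),r.x.round(3),r.fun)
  target([*r.x[:2],5],np.pi/2+r.x[2])
print(proj('wrist',[682.5,-202.5,24]))
E
```

```text
3750 [ 6.78935e+02 -1.99661e+02  1.00000e-01] -0.9242909987669544
pos [ 680.7 -199.4  250.4] delta [-1.000e-01  2.454e+02  1.800e+00] rot [0.    0.028 0.   ] [ 0.    -3.113 -0.   ] j6 0.19 clk 14.2667
3718 [ 6.7937e+02 -2.0043e+02  1.0900e-01] -0.9181705809641533
pos [ 680.7 -199.4  250.4] delta [ -0.9 245.4   1.5] rot [0.    0.019 0.   ] [ 0.    -3.123 -0.   ] j6 0.19 clk 14.2667
[322.69081611 154.70956909]
```

```bash

python3 -m creep '[{"delta_pos":[-0.5,15,1.6],"rot":[0,0.022,0],"jaw":70},{"delta_pos":[0,35,0],"rot":[0,0,0],"jaw":70},{"delta_pos":[0,38,0],"rot":[0,0,0],"jaw":70},{"delta_pos":[0,38,0],"rot":[0,0,0],"jaw":70},{"delta_pos":[0,38,0],"rot":[0,0,0],"jaw":70},{"delta_pos":[0,35,0],"rot":[0,0,0],"jaw":70},{"delta_pos":[0,25,0],"rot":[0,0,0],"jaw":70},{"delta_pos":[0,13,0],"rot":[0,0,0],"jaw":70},{"delta_pos":[0,7,0],"rot":[0,0,0],"jaw":70},{"delta_pos":[0,0,0],"rot":[0,0,0],"jaw":70}]'
python3 -m creep '[{"delta_pos":[0,0,0],"rot":[0,0,0],"jaw":60},{"delta_pos":[0,0,0],"rot":[0,0,0],"jaw":52},{"delta_pos":[0,0,0],"rot":[0,0,0],"jaw":44},{"delta_pos":[0,0,0],"rot":[0,0,0],"jaw":36},{"delta_pos":[0,0,0],"rot":[0,0,0],"jaw":20},{"delta_pos":[0,0,0],"rot":[0,0,0],"jaw":20},{"delta_pos":[0,0,0],"rot":[0,0,0],"jaw":20},{"delta_pos":[0,0,0],"rot":[0,0,0],"jaw":20},{"delta_pos":[0,0,0],"rot":[0,0,0],"jaw":20},{"delta_pos":[0,0,0],"rot":[0,0,0],"jaw":20}]'
python3 -c "
from h import *
snap('scene','s7')
target([0,0,0],1)"
```

```text
clock: 15.1
position: [678.9, -200.2, 5.3]
ee_rot: [-0.472, -0.525, 0.526, 0.473]
contact_force: [-0.3, 0.4, -0.2]
gripper_width: 70.1
clock: 15.93
position: [680.7, -200.4, 9.0]
ee_rot: [0.474, 0.527, -0.525, -0.471]
contact_force: [-0.4, 0.3, 6.7]
gripper_width: 47.6
pos [ 680.6 -200.4    9. ] delta [271.7   6.2 655.5] rot [ 0.004  0.677 -0.   ] [-0.    -2.464 -0.005] j6 0.16 clk 15.9833
```

```bash

python3 -m creep '[{"delta_pos":[0,-10,0],"rot":[0,0,0],"jaw":20},{"delta_pos":[0,-25,0],"rot":[0,0,0],"jaw":20},{"delta_pos":[0,-35,0],"rot":[0,0,0],"jaw":20},{"delta_pos":[0,-35,0],"rot":[0,0,0],"jaw":20},{"delta_pos":[0,-35,0],"rot":[0,0,0],"jaw":20},{"delta_pos":[0,-30,0],"rot":[0,0,0],"jaw":20},{"delta_pos":[10,-10,15],"rot":[0,0,0],"jaw":20},{"delta_pos":[17,0,25],"rot":[0,0,0],"jaw":20},{"delta_pos":[17,0,25],"rot":[0,0,0],"jaw":20},{"delta_pos":[17,0,25],"rot":[0,0,0],"jaw":20}]'
python3 -m creep '[{"delta_pos":[17,0,25],"rot":[0,0,0],"jaw":20},{"delta_pos":[17,0,25],"rot":[0,0,0],"jaw":20},{"delta_pos":[17,0,25],"rot":[0,0,0],"jaw":20},{"delta_pos":[17,0,25],"rot":[0,0,0],"jaw":20},{"delta_pos":[14,0,20],"rot":[0,0,0],"jaw":20},{"delta_pos":[8,0,8],"rot":[0,0.06,0],"jaw":20},{"delta_pos":[0,0,0],"rot":[0,0.1,0],"jaw":20},{"delta_pos":[0,0,0],"rot":[0,0.1,0],"jaw":20},{"delta_pos":[0,0,0],"rot":[0,0.09,0],"jaw":20},{"delta_pos":[0,0,0],"rot":[0,0,0],"jaw":20}]'
python3 - <<'E'
from h import *
im=snap('wrist','w8');snap('side','d8');snap('scene','s8');
target([443,-69.2,180],np.pi/2-.2495)
s=arm.read_state();print(s['contact_force'],s['gripper_width'])
cv2.imwrite('pics/w8c.png',cv2.resize(im[150:400,200:450,::-1],None,fx=2.4,fy=2.4,interpolation=cv2.INTER_CUBIC))
E
```

```text
clock: 16.82
position: [581.3, -148.4, 186.1]
ee_rot: [0.473, 0.526, -0.525, -0.474]
contact_force: [0.4, 0.4, -2.4]
gripper_width: 47.6
clock: 17.65
position: [445.7, -72.9, 186.5]
ee_rot: [-0.557, -0.435, 0.435, 0.558]
contact_force: [-0.3, 0.2, -2.1]
gripper_width: 47.5
pos [446.1 -73.1 186.3] delta [3.  6.3 3.9] rot [-0.     0.007  0.   ] [ 0.000e+00 -3.134e+00  1.000e-03] j6 -0.44 clk 17.8
[-0.34813804 -0.51137244 -3.03933721] 47.323623678706035
```

View pics/w8c.png

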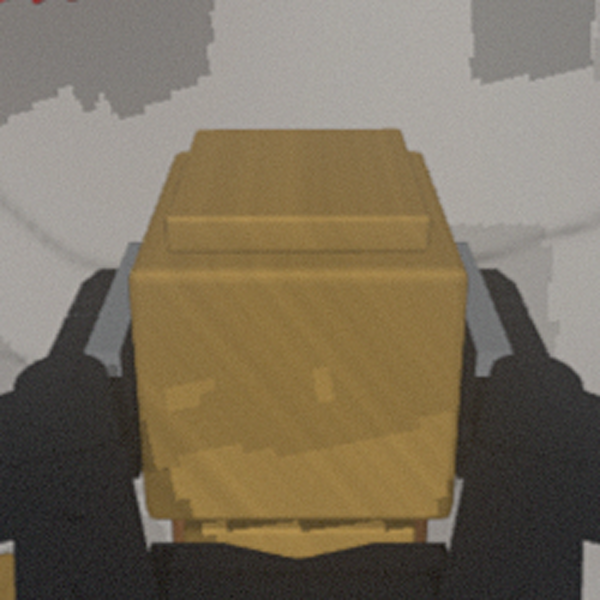

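The crop shows the finial held squarely: block top between rows 263 and 366, columns 255 to 394, with cap edges parallel. PnP on these corners gives its pose in the tool.

```bash
python3 - <<'E'
from h import *
pts=[((-24,-22,24),(131,271)),((24,-22,24),(467,271)),((-24,22,24),(147,519)),((24,22,24),(456,519)),
((-19,-28,19),(166,216)),((19,-28,19),(428,216)),((-19,-28,-19),(196,129)),((19,-28,-19),(402,129)),((-24,-22,-24),(178,152)),((24,-22,-24),(420,152))]
o=np.array([p[0] for p in pts],float);o[:,0]*=-1
# finial x: right-handed with y forward(down in image), z up -> image right = ? yaw: x = y cross z
i=np.array([p[1] for p in pts],float)/2.4+[200,150]
K,R,t=cal('wrist');s=arm.read_state();T=Ro.from_quat(s['ee_rot']).as_matrix()
ok,rv,tv=cv2.solvePnP(o,i,K,None);Rm=cv2.Rodrigues(rv)[0]
e=cv2.projectPoints(o,rv,tv,K,None)[0][:,0]-i;print('resid',np.abs(e).mean(0),np.abs(e).max())
W=R.T@Rm;c=R.T@(tv[:,0]-t);print('centre in tool',T.T@(c-s['position']),'axes in tool\n',(T.T@W).round(3))
print('world centre',c,s['position'])
E
```

```text
resid [0.68125093 0.39020838] 1.361534766179318
centre in tool [  0.79698639 -13.18446602   0.36530836] axes in tool
 [[ 0.008  1.    -0.012]
 [ 0.006 -0.012 -1.   ]
 [-1.     0.008 -0.006]]
world centre [445.91142578 -72.22130719 199.48999095] [446.07076802 -73.07954134 186.30527153]
```

```bash

python3 -m creep '[{"delta_pos":[0,10,3.5],"rot":[0,0.007,0],"jaw":20},{"delta_pos":[0,22,0],"rot":[0,0,0],"jaw":20},{"delta_pos":[0,25,0],"rot":[0,0,0],"jaw":20},{"delta_pos":[0,22,0],"rot":[0,0,0],"jaw":20},{"delta_pos":[0,12,0],"rot":[0,0,0],"jaw":20},{"delta_pos":[0,5,0],"rot":[0,0,0],"jaw":20},{"delta_pos":[0,0,0],"rot":[0,0,0],"jaw":20},{"delta_pos":[10,0,0],"rot":[0,0,0],"jaw":20},{"delta_pos":[10,0,0],"rot":[0,0,0],"jaw":20},{"delta_pos":[0,0,0],"rot":[0,0,0],"jaw":20}]'
python3 - <<'E'
from h import *
a=snap('scene','s9');b=snap('side','d9')
target([472.4,46.1,90.5],np.pi/2-.2495)
print(arm.read_state()['contact_force'])
o=np.zeros((600,800,3),np.uint8)
o[:,:400]=cv2.resize(a[150:270,310:390,::-1],(400,600),interpolation=cv2.INTER_CUBIC)
o[:,400:]=cv2.resize(b[160:280,290:370,::-1],(400,600),interpolation=cv2.INTER_CUBIC)
cv2.imwrite('pics/c9.png',o)
E
```

```text
clock: 18.63
position: [449.9, -51.2, 91.6]
ee_rot: [0.559, 0.435, -0.433, -0.558]
contact_force: [0.1, -0.4, -2.4]
gripper_width: 47.5
pos [448.8 -52.   91.2] delta [100.9   0.8   1.3] rot [0.002 0.    0.001] [ 1.000e-03 -3.141e+00 -3.000e-03] j6 -0.5 clk 18.7333
[ 0.24767549 -0.13952818 -1.45324819]
```

View pics/c9.png

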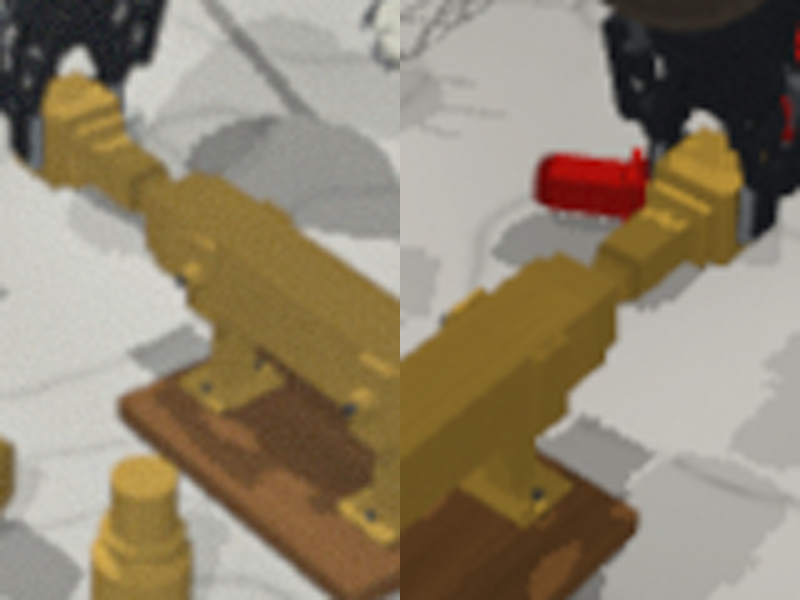

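Both views show the plug tip just short of the mouth and in line with it. I go in slowly and watch the force.

```bash

python3 -m creep '[{"delta_pos":[2,0,0.8],"rot":[0,0,0],"jaw":20},{"delta_pos":[3,0,0],"rot":[0,0,0],"jaw":20},{"delta_pos":[3,0,0],"rot":[0,0,0],"jaw":20},{"delta_pos":[3,0,0],"rot":[0,0,0],"jaw":20},{"delta_pos":[3,0,0],"rot":[0,0,0],"jaw":20},{"delta_pos":[2,0,0],"rot":[0,0,0],"jaw":20},{"delta_pos":[2,0,0],"rot":[0,0,0],"jaw":20},{"delta_pos":[2,0,0],"rot":[0,0,0],"jaw":20},{"delta_pos":[2,0,0],"rot":[0,0,0],"jaw":20},{"delta_pos":[0,0,0],"rot":[0,0,0],"jaw":20}]'
python3 -c "
from h import *
target([472.4,46.1,90.5],np.pi/2-.2495);s=arm.read_state();print(s['contact_force'],s['wrist_torque'])"
```

```text
clock: 19.57
position: [453.3, -31.1, 90.5]
ee_rot: [0.559, 0.434, -0.433, -0.558]
contact_force: [1.3, -0.6, -2.9]
gripper_width: 47.0
pos [453.3 -31.1  90.5] delta [79.5 -0.   0.7] rot [ 0.001 -0.001  0.   ] [-1.00e-03  3.14e+00  2.00e-03] j6 -0.54 clk 19.5667
[ 1.29105893 -0.62681449 -2.89857278] [-0.15648901 -0.34738603 -0.09897256]
```

```bash

python3 -m creep '[{"delta_pos":[1,0,0],"rot":[0,0,0],"jaw":20},{"delta_pos":[1,0,0],"rot":[0,0,0],"jaw":20},{"delta_pos":[1,0,0],"rot":[0,0,0],"jaw":20},{"delta_pos":[1,0,0],"rot":[0,0,0],"jaw":20},{"delta_pos":[1.5,0,0],"rot":[0,0,0],"jaw":20},{"delta_pos":[1.5,0,0],"rot":[0,0,0],"jaw":20},{"delta_pos":[1.5,0,0],"rot":[0,0,0],"jaw":20},{"delta_pos":[1.5,0,0],"rot":[0,0,0],"jaw":20},{"delta_pos":[0,0,0],"rot":[0,0,0],"jaw":20},{"delta_pos":[0,0,0],"rot":[0,0,0],"jaw":20}]'
python3 -c "
from h import *
target([472.4,46.1,90.5],np.pi/2-.2495);s=arm.read_state();print(s['contact_force'],s['wrist_torque'])"
```

```text
clock: 20.4
position: [456.7, -21.4, 90.8]
ee_rot: [0.559, 0.434, -0.432, -0.558]
contact_force: [4.8, -3.6, -3.0]
gripper_width: 47.5
pos [456.7 -21.4  90.8] delta [69.3  0.4  1.6] rot [ 0.003 -0.002  0.001] [-2.00e-03  3.14e+00  5.00e-03] j6 -0.56 clk 20.4
[ 4.77743633 -3.58738018 -3.04948863] [-0.87725927 -1.23298394 -0.39888621]
```

```bash

python3 -m creep '[{"delta_pos":[0,0,-0.5],"rot":[0,0,0],"jaw":20},{"delta_pos":[0,0,-0.5],"rot":[0,0,0],"jaw":20},{"delta_pos":[0,0,-0.2],"rot":[0,0,0],"jaw":20},{"delta_pos":[1,0,0],"rot":[0,0,0],"jaw":20},{"delta_pos":[1,0,0],"rot":[0,0,0],"jaw":20},{"delta_pos":[1,0,0],"rot":[0,0,0],"jaw":20},{"delta_pos":[1,0,0],"rot":[0,0,0],"jaw":20},{"delta_pos":[1,0,0],"rot":[0,0,0],"jaw":20},{"delta_pos":[0,0,0],"rot":[0,0,0],"jaw":20},{"delta_pos":[0,0,0],"rot":[0,0,0],"jaw":20}]'
cat > st.py <<'E'
from h import *
target([472.4,46.1,90.5],np.pi/2-.2495);s=arm.read_state();T=Ro.from_quat(s['ee_rot']).inv()
print('F tool',T.apply(s['contact_force']).round(1),'M tool',T.apply(s['wrist_torque']).round(2))
E
python3 st.py
```

```text
clock: 21.23
position: [457.8, -17.0, 90.3]
ee_rot: [0.559, 0.434, -0.433, -0.559]
contact_force: [3.7, -2.4, -4.0]
gripper_width: 47.5
pos [457.8 -17.   90.3] delta [64.8 -0.2  1.5] rot [ 0.    -0.002  0.   ] [-0.00e+00  3.14e+00  1.00e-03] j6 -0.57 clk 21.2333
F tool [-1.4  4.  -4.1] M tool [-1.26  0.29  0.44]
```

```bash

python3 -m creep '[{"delta_pos":[0,0,-0.5],"rot":[0,0,0],"jaw":20},{"delta_pos":[0,0,-0.4],"rot":[0,0,0],"jaw":20},{"delta_pos":[0,0,0],"rot":[0,0,0],"jaw":20},{"delta_pos":[1.5,0,0],"rot":[0,0,0],"jaw":20},{"delta_pos":[1.5,0,0],"rot":[0,0,0],"jaw":20},{"delta_pos":[1.5,0,0],"rot":[0,0,0],"jaw":20},{"delta_pos":[1.5,0,0],"rot":[0,0,0],"jaw":20},{"delta_pos":[1,0,0],"rot":[0,0,0],"jaw":20},{"delta_pos":[0,0,0],"rot":[0,0,0],"jaw":20},{"delta_pos":[0,0,0],"rot":[0,0,0],"jaw":20}]'
python3 st.py
```

```text
clock: 22.07
position: [459.7, -10.4, 90.1]
ee_rot: [-0.558, -0.433, 0.434, 0.559]
contact_force: [-0.1, 0.2, -3.5]
gripper_width: 47.6
pos [459.7 -10.4  90.1] delta [57.9 -0.4  1.7] rot [-0.001 -0.001 -0.   ] [ 1.00e-03  3.14e+00 -2.00e-03] j6 -0.58 clk 22.0667
F tool [0.2 3.5 0.2] M tool [ 0.01 -0.01  0.01]
```

```bash

python3 -m creep '[{"delta_pos":[1.5,0,0],"rot":[0,0,0],"jaw":20},{"delta_pos":[2,0,0],"rot":[0,0,0],"jaw":20},{"delta_pos":[2,0,0],"rot":[0,0,0],"jaw":20},{"delta_pos":[2,0,0],"rot":[0,0,0],"jaw":20},{"delta_pos":[2,0,0],"rot":[0,0,0],"jaw":20},{"delta_pos":[2,0,0],"rot":[0,0,0],"jaw":20},{"delta_pos":[1.5,0,0],"rot":[0,0,0],"jaw":20},{"delta_pos":[1,0,0],"rot":[0,0,0],"jaw":20},{"delta_pos":[0,0,0],"rot":[0,0,0],"jaw":20},{"delta_pos":[0,0,0],"rot":[0,0,0],"jaw":20}]'
python3 st.py
```

```text
clock: 22.9
position: [463.6, 3.1, 90.3]
ee_rot: [-0.559, -0.433, 0.434, 0.559]
contact_force: [0.1, 0.2, -2.4]
gripper_width: 47.6
pos [463.6   3.1  90.3] delta [43.8 -0.2  2.2] rot [-0.    -0.001 -0.   ] [ 0.    3.14 -0.  ] j6 -0.61 clk 22.9
F tool [ 0.3  2.4 -0.1] M tool [0.   0.05 0.09]
```

About 10 mm left.

```bash

python3 -m creep '[{"delta_pos":[1.5,0,0],"rot":[0,0,0],"jaw":20},{"delta_pos":[1.5,0,0],"rot":[0,0,0],"jaw":20},{"delta_pos":[1.5,0,0],"rot":[0,0,0],"jaw":20},{"delta_pos":[1,0,0],"rot":[0,0,0],"jaw":20},{"delta_pos":[1,0,0],"rot":[0,0,0],"jaw":20},{"delta_pos":[1,0,0],"rot":[0,0,0],"jaw":20},{"delta_pos":[0.5,0,0],"rot":[0,0,0],"jaw":20},{"delta_pos":[0,0,0],"rot":[0,0,0],"jaw":20},{"delta_pos":[0,0,0],"rot":[0,0,0],"jaw":20},{"delta_pos":[0,0,0],"rot":[0,0,0],"jaw":20}]'
python3 st.py
```

```text
clock: 23.73
position: [465.6, 10.8, 90.3]
ee_rot: [-0.559, -0.433, 0.433, 0.559]
contact_force: [0.6, -0.1, -2.1]
gripper_width: 47.3
pos [465.6  10.8  90.3] delta [35.9 -0.2  2.2] rot [-0.    -0.001 -0.   ] [ 0.    3.14 -0.  ] j6 -0.62 clk 23.7333
F tool [ 0.1  2.1 -0.6] M tool [ 0.05 -0.02  0.05]
```

```bash

python3 -m creep '[{"delta_pos":[0.7,0,0],"rot":[0,0,0],"jaw":20},{"delta_pos":[0.7,0,0],"rot":[0,0,0],"jaw":20},{"delta_pos":[0.6,0,0],"rot":[0,0,0],"jaw":20},{"delta_pos":[0.5,0,0],"rot":[0,0,0],"jaw":20},{"delta_pos":[0.5,0,0],"rot":[0,0,0],"jaw":20},{"delta_pos":[0.5,0,0],"rot":[0,0,0],"jaw":20},{"delta_pos":[0,0,0],"rot":[0,0,0],"jaw":20},{"delta_pos":[0,0,0],"rot":[0,0,0],"jaw":20},{"delta_pos":[0,0,0],"rot":[0,0,0],"jaw":20},{"delta_pos":[0,0,0],"rot":[0,0,0],"jaw":20}]'
python3 st.py
```

```text
clock: 24.57
position: [466.5, 14.2, 90.3]
ee_rot: [0.559, 0.433, -0.433, -0.559]
contact_force: [-0.0, 0.0, -1.0]
gripper_width: 47.3
pos [466.5  14.2  90.3] delta [32.4 -0.2  2.2] rot [ 0.    -0.001 -0.   ] [0.   3.14 0.  ] j6 -0.63 clk 24.5667
F tool [0. 1. 0.] M tool [ 0.01 -0.04  0.03]
```

```bash

python3 -m creep '[{"delta_pos":[0.7,0,0],"rot":[0,0,0],"jaw":20},{"delta_pos":[0.7,0,0],"rot":[0,0,0],"jaw":20},{"delta_pos":[0.6,0,0],"rot":[0,0,0],"jaw":20},{"delta_pos":[0.5,0,0],"rot":[0,0,0],"jaw":20},{"delta_pos":[0,0,0],"rot":[0,0,0],"jaw":20},{"delta_pos":[0,0,0],"rot":[0,0,0],"jaw":20},{"delta_pos":[0,0,0],"rot":[0,0,0],"jaw":20},{"delta_pos":[0,0,0],"rot":[0,0,0],"jaw":20},{"delta_pos":[0,0,0],"rot":[0,0,0],"jaw":20},{"delta_pos":[0,0,0],"rot":[0,0,0],"jaw":20}]'
python3 st.py
```

```text
clock: 25.4
position: [466.5, 15.0, 90.3]
ee_rot: [0.559, 0.432, -0.434, -0.559]
contact_force: [0.8, -8.0, -1.1]
gripper_width: 47.1
pos [466.5  15.   90.3] delta [31.6 -0.3  2.1] rot [-0.001 -0.002 -0.003] [ 4.000e-03  3.139e+00 -2.000e-03] j6 -0.64 clk 25.4
F tool [-7.5  1.1 -2.8] M tool [-0.8   0.15  1.97]
```

```bash

python3 -m creep '[{"delta_pos":[0.6,0,0],"rot":[0,0,0],"jaw":20},{"delta_pos":[0.6,0,0],"rot":[0,0,0],"jaw":20},{"delta_pos":[0.6,0,0],"rot":[0,0,0],"jaw":20},{"delta_pos":[0,0,0],"rot":[0,0,0],"jaw":20},{"delta_pos":[0,0,0],"rot":[0,0,0],"jaw":20},{"delta_pos":[0,0,0],"rot":[0,0,0],"jaw":20},{"delta_pos":[0,0,0],"rot":[0,0,0],"jaw":20},{"delta_pos":[0,0,0],"rot":[0,0,0],"jaw":20},{"delta_pos":[0,0,0],"rot":[0,0,0],"jaw":20},{"delta_pos":[0,0,0],"rot":[0,0,0],"jaw":20}]'
python3 st.py; python3 - <<'E'
from h import *
im=snap('wrist','w10');cv2.imwrite('pics/w10c.png',cv2.resize(im[150:400,200:450,::-1],None,fx=2.4,fy=2.4,interpolation=cv2.INTER_CUBIC))
E
```

```text
clock: 26.23
position: [466.4, 15.1, 90.4]
ee_rot: [0.559, 0.431, -0.435, -0.558]
contact_force: [1.8, -15.9, -0.3]
gripper_width: 47.2
pos [466.4  15.1  90.4] delta [31.5 -0.3  1.9] rot [-0.002 -0.002 -0.005] [ 9.000e-03  3.139e+00 -3.000e-03] j6 -0.64 clk 26.2333
F tool [-14.9   0.4  -5.7] M tool [-1.63  0.15  3.9 ]
```

Firm stop: 15 N with no motion. I relax the preload, open, check, then rise.

```bash

python3 -m creep '[{"delta_pos":[-1,0,0],"rot":[0,0,0],"jaw":20},{"delta_pos":[-1.2,0,0],"rot":[0,0,0],"jaw":20},{"delta_pos":[0,0,0],"rot":[0,0,0],"jaw":20},{"delta_pos":[0,0,0],"rot":[0,0,0],"jaw":48},{"delta_pos":[0,0,0],"rot":[0,0,0],"jaw":52},{"delta_pos":[0,0,0],"rot":[0,0,0],"jaw":58},{"delta_pos":[0,0,0],"rot":[0,0,0],"jaw":66},{"delta_pos":[0,0,0],"rot":[0,0,0],"jaw":66},{"delta_pos":[0,0,0],"rot":[0,0,0],"jaw":66},{"delta_pos":[0,0,0],"rot":[0,0,0],"jaw":66}]'
python3 st.py
python3 -m creep '[{"delta_pos":[0,-8,0],"rot":[0,0,0],"jaw":66},{"delta_pos":[0,-15,0],"rot":[0,0,0],"jaw":66},{"delta_pos":[0,-25,0],"rot":[0,0,0],"jaw":66},{"delta_pos":[0,-35,0],"rot":[0,0,0],"jaw":66},{"delta_pos":[0,-35,0],"rot":[0,0,0],"jaw":66},{"delta_pos":[0,-35,0],"rot":[0,0,0],"jaw":66},{"delta_pos":[0,-25,0],"rot":[0,0,0],"jaw":66},{"delta_pos":[0,-10,0],"rot":[0,0,0],"jaw":66},{"delta_pos":[0,0,0],"rot":[0,0,0],"jaw":66},{"delta_pos":[0,0,0],"rot":[0,0,0],"jaw":66}]'
python3 - <<'E'
from h import *
im=snap('wrist','w11');a=snap('side','d11');b=snap('scene','s11')
print(arm.read_state()['contact_force'])
o=np.zeros((600,800,3),np.uint8)
o[:,:480]=cv2.resize(im[150:350,240:400,::-1],(480,600),interpolation=cv2.INTER_CUBIC)
o[:300,480:]=cv2.resize(a[170:260,290:386,::-1],(320,300),interpolation=cv2.INTER_CUBIC)
o[300:,480:]=cv2.resize(b[140:230,300:396,::-1],(320,300),interpolation=cv2.INTER_CUBIC)
cv2.imwrite('pics/c11.png',o)
E
```

```text
clock: 27.12
position: [467.2, 16.5, 90.4]
ee_rot: [0.559, 0.434, -0.433, -0.559]
contact_force: [0.6, -0.3, -0.4]
gripper_width: 65.9
pos [467.2  16.5  90.4] delta [30.  -0.1  2.3] rot [ 0.    -0.001  0.   ] [-0.    3.14  0.  ] j6 -0.63 clk 27.1167
F tool [-0.1  0.4 -0.6] M tool [-0.01 -0.06 -0.  ]
clock: 27.95
position: [466.4, 16.3, 277.8]
ee_rot: [-0.558, -0.433, 0.433, 0.559]
contact_force: [-0.2, -0.1, 0.1]
gripper_width: 66.2
[ 0.5902449  -0.3897629  -0.69628682]
```

View pics/c11.png

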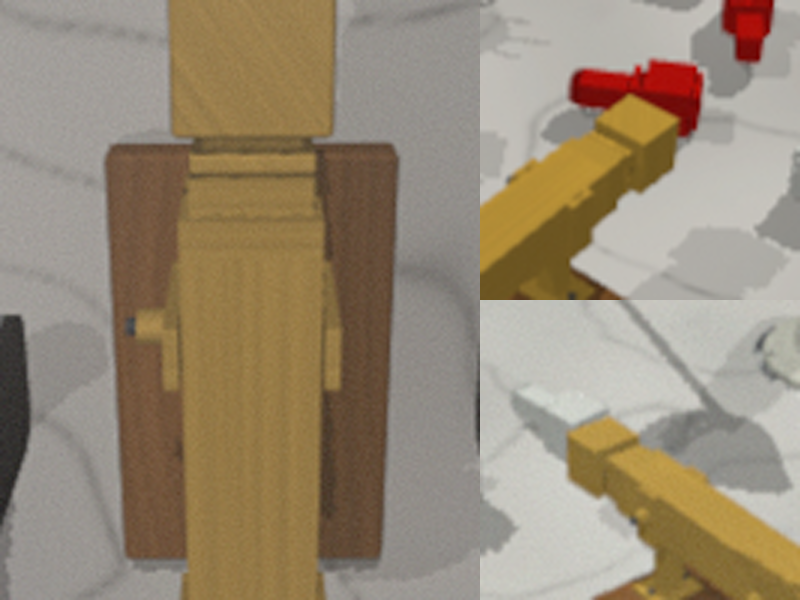

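The picture shows finial, collars and outer tube stacked in line and free of the gripper. The dark line at the shoulder/collar joint (row ~208) deserves one last zoom.

```bash
python3 - <<'E'
from h import *
im=np.mean([arm.get_image('wrist').astype(float) for _ in range(8)],0)
print([(r,int(v)) for r,v in zip(range(190,240),im[190:240,310:340].mean((1,2)))])
cv2.imwrite('pics/w12.png',cv2.resize(im[188:240,290:360,::-1].astype(np.uint8),None,fx=10,fy=10,interpolation=cv2.INTER_NEAREST))
target([472.4,46.1,90.5],np.pi/2-.2495)
K,R,t=cal('wrist')
for d in(-12,-6,0,12,24): print(d,proj('wrist',np.array([466.5+.247*34,15+.969*34,105+ (19 if d<12 else 19 if d==12 else 22)])+d*np.array([.247,.969,0])).round(1))
E
```

```text
[(190, 116), (191, 116), (192, 116), (193, 116), (194, 115), (195, 108), (196, 94), (197, 91), (198, 93), (199, 90), (200, 84), (201, 88), (202, 110), (203, 122), (204, 120), (205, 118), (206, 117), (207, 111), (208, 93), (209, 85), (210, 99), (211, 110), (212, 113), (213, 112), (214, 114), (215, 115), (216, 114), (217, 113), (218, 112), (219, 111), (220, 113), (221, 114), (222, 110), (223, 104), (224, 104), (225, 110), (226, 112), (227, 112), (228, 114), (229, 114), (230, 113), (231, 112), (232, 110), (233, 111), (234, 113), (235, 115), (236, 116), (237, 115), (238, 115), (239, 115)]
pos [467.   16.2 278.1] delta [ 30.4 187.6   2.1] rot [-0.    -0.002 -0.   ] [ 0.00e+00  3.14e+00 -1.00e-03] j6 -0.63 clk 28.5
-12 [324.1 198.1]
-6 [324.1 204.4]
0 [324.1 210.7]
12 [324.1 222.9]
24 [324.2 236.3]
```

View pics/w12.png

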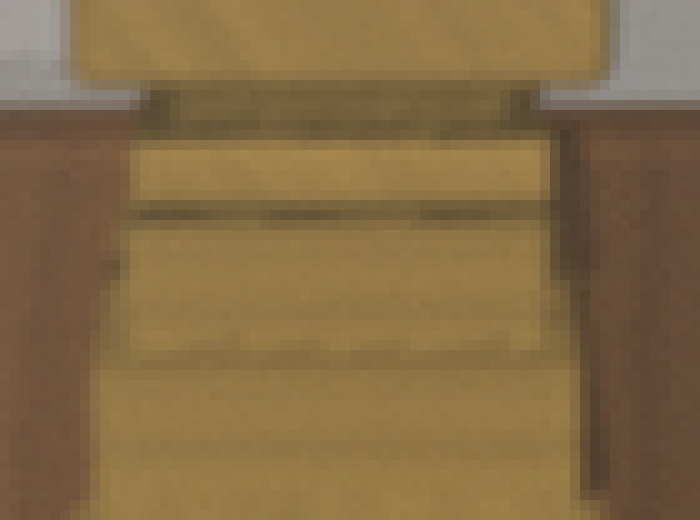

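The zoom shows the plate at rows 202–208 and the collar at 210.5–223. A dark band of about 2 px suggests a 1–2 mm gap at the top, perhaps from the finial drooping on release. I'll push the cap end home with the closed-in fingers, slightly above centre, and look again.

```bash

python3 -m creep '[{"delta_pos":[-20,0,0],"rot":[0,0,0],"jaw":24},{"delta_pos":[-30,0,0],"rot":[0,0,0],"jaw":24},{"delta_pos":[-30,0,0],"rot":[0,0,0],"jaw":24},{"delta_pos":[0,20,0],"rot":[0,0,0],"jaw":24},{"delta_pos":[0,35,0],"rot":[0,0,0],"jaw":24},{"delta_pos":[0,40,0],"rot":[0,0,0],"jaw":24},{"delta_pos":[0,40,0],"rot":[0,0,0],"jaw":24},{"delta_pos":[0,25,0],"rot":[0,0,0],"jaw":24},{"delta_pos":[0,10,0],"rot":[0,0,0],"jaw":24},{"delta_pos":[0,0,0],"rot":[0,0,0],"jaw":24}]'
python3 -m creep '[{"delta_pos":[8,0,0],"rot":[0,0,0],"jaw":24},{"delta_pos":[12,0,0],"rot":[0,0,0],"jaw":24},{"delta_pos":[10,0,0],"rot":[0,0,0],"jaw":24},{"delta_pos":[4,0,0],"rot":[0,0,0],"jaw":24},{"delta_pos":[1,0,0],"rot":[0,0,0],"jaw":24},{"delta_pos":[1,0,0],"rot":[0,0,0],"jaw":24},{"delta_pos":[1,0,0],"rot":[0,0,0],"jaw":24},{"delta_pos":[1,0,0],"rot":[0,0,0],"jaw":24},{"delta_pos":[0,0,0],"rot":[0,0,0],"jaw":24},{"delta_pos":[0,0,0],"rot":[0,0,0],"jaw":24}]'
python3 st.py
```

```text
clock: 29.33
position: [445.1, -61.7, 105.6]
ee_rot: [-0.558, -0.431, 0.435, 0.56]
contact_force: [-0.3, -0.4, 1.5]
gripper_width: 24.4
clock: 30.17
position: [456.3, -25.4, 108.7]
ee_rot: [0.559, 0.433, -0.434, -0.558]
contact_force: [-0.5, -5.2, 4.1]
gripper_width: 23.7
pos [456.3 -25.4 108.7] delta [73.3 18.1  2.2] rot [-0.    -0.002 -0.001] [ 2.00e-03  3.14e+00 -0.00e+00] j6 -0.55 clk 30.1667
F tool [-5.1 -4.1 -0.8] M tool [-0.17  0.03  1.39]
```

```bash

python3 -m creep '[{"delta_pos":[0.7,0,0],"rot":[0,0,0],"jaw":24},{"delta_pos":[0.7,0,0],"rot":[0,0,0],"jaw":24},{"delta_pos":[0.7,0,0],"rot":[0,0,0],"jaw":24},{"delta_pos":[0.7,0,0],"rot":[0,0,0],"jaw":24},{"delta_pos":[0.7,0,0],"rot":[0,0,0],"jaw":24},{"delta_pos":[0,0,0],"rot":[0,0,0],"jaw":24},{"delta_pos":[0,0,0],"rot":[0,0,0],"jaw":24},{"delta_pos":[0,0,0],"rot":[0,0,0],"jaw":24},{"delta_pos":[0,0,0],"rot":[0,0,0],"jaw":24},{"delta_pos":[0,0,0],"rot":[0,0,0],"jaw":24}]'
python3 st.py
```

```text
clock: 31.0
position: [456.0, -24.8, 109.0]
ee_rot: [0.559, 0.431, -0.436, -0.558]
contact_force: [-1.0, -17.4, 7.7]
gripper_width: 24.3
pos [456.  -24.8 109. ] delta [72.8 18.   1.7] rot [-0.002 -0.002 -0.006] [ 0.01   3.14  -0.004] j6 -0.56 clk 31.0
F tool [-17.2  -7.6  -3.4] M tool [-1.08  0.1   4.93]
```

Solid stop again at 17 N. I return to the same viewpoint and compare the profile.

```bash

python3 -m creep '[{"delta_pos":[-5,0,0],"rot":[0,0,0],"jaw":24},{"delta_pos":[-20,0,0],"rot":[0,0,0],"jaw":24},{"delta_pos":[-12,-20,0],"rot":[0,0,0],"jaw":24},{"delta_pos":[0,-40,0],"rot":[0,0,0],"jaw":24},{"delta_pos":[0,-40,0],"rot":[0,0,0],"jaw":24},{"delta_pos":[0,-40,0],"rot":[0,0,0],"jaw":24},{"delta_pos":[20,-29,0],"rot":[0,0,0],"jaw":24},{"delta_pos":[30,0,0],"rot":[0,0,0],"jaw":50},{"delta_pos":[26,0,0],"rot":[0,0,0],"jaw":66},{"delta_pos":[0,0,0],"rot":[0,0,0],"jaw":66}]'
python3 - <<'E'
from h import *
im=np.mean([arm.get_image('wrist').astype(float) for _ in range(8)],0)
cv2.imwrite('pics/w13.png',im[:,:,::-1])
v=im[190:240,310:340].mean((1,2));print([(r,int(x)) for r,x in zip(range(190,240),v)])
target([467,16.2,278.1],np.pi/2-.2495)
o=np.array([472.4+.247*0,46.1])
# subpixel gradients
g=np.diff(im[185:260,310:340].mean((1,2)));print([(185+i+.5,int(x)) for i,x in enumerate(g) if abs(x)>6])
E
```

```text
clock: 31.83
position: [468.4, 20.0, 277.6]
ee_rot: [-0.558, -0.436, 0.433, 0.558]
contact_force: [0.6, -0.9, -0.1]
gripper_width: 60.1
[(190, 114), (191, 112), (192, 111), (193, 109), (194, 106), (195, 97), (196, 92), (197, 95), (198, 95), (199, 95), (200, 94), (201, 103), (202, 117), (203, 116), (204, 114), (205, 111), (206, 111), (207, 103), (208, 93), (209, 98), (210, 109), (211, 113), (212, 113), (213, 113), (214, 114), (215, 114), (216, 113), (217, 112), (218, 110), (219, 111), (220, 112), (221, 111), (222, 108), (223, 106), (224, 109), (225, 113), (226, 112), (227, 113), (228, 114), (229, 113), (230, 113), (231, 112), (232, 112), (233, 113), (234, 115), (235, 116), (236, 115), (237, 115), (238, 115), (239, 115)]
pos [467.   16.1 277.2] delta [ 0.1 -0.9 -0. ] rot [-0.    -0.003 -0.   ] [ 0.     3.139 -0.   ] j6 -0.64 clk 32.2333
[(194.5, -8), (200.5, 9), (201.5, 13), (206.5, -7), (207.5, -9), (209.5, 10)][ WARN:0@30.642] global loadsave.cpp:1063 imwrite_ Unsupported depth image for selected encoder is fallbacked to CV_8U.
```

```bash
python3 - <<'E'
from h import *
im=np.mean([arm.get_image('wrist').astype(float) for _ in range(10)],0)
for lo,hi in((306,320),(320,332),(332,344)):
  v=im[192:228,lo:hi].mean((1,2));print([(r,int(x)) for r,x in zip(range(192,228),v)])
target([467,16.2,278.1],np.pi/2-.2495)
E
```

```text
[(192, 117), (193, 118), (194, 115), (195, 100), (196, 87), (197, 90), (198, 89), (199, 85), (200, 81), (201, 97), (202, 123), (203, 121), (204, 118), (205, 117), (206, 116), (207, 105), (208, 81), (209, 94), (210, 107), (211, 114), (212, 112), (213, 113), (214, 115), (215, 115), (216, 114), (217, 113), (218, 111), (219, 112), (220, 115), (221, 113), (222, 107), (223, 103), (224, 109), (225, 113), (226, 112), (227, 114)]
[(192, 115), (193, 116), (194, 113), (195, 99), (196, 88), (197, 93), (198, 92), (199, 86), (200, 81), (201, 97), (202, 123), (203, 121), (204, 119), (205, 118), (206, 117), (207, 106), (208, 82), (209, 94), (210, 107), (211, 113), (212, 112), (213, 113), (214, 115), (215, 115), (216, 114), (217, 112), (218, 110), (219, 111), (220, 114), (221, 112), (222, 105), (223, 102), (224, 109), (225, 112), (226, 112), (227, 113)]
[(192, 116), (193, 116), (194, 114), (195, 99), (196, 86), (197, 89), (198, 89), (199, 84), (200, 80), (201, 96), (202, 122), (203, 121), (204, 119), (205, 117), (206, 116), (207, 105), (208, 80), (209, 94), (210, 106), (211, 113), (212, 112), (213, 113), (214, 115), (215, 115), (216, 113), (217, 112), (218, 110), (219, 111), (220, 114), (221, 112), (222, 105), (223, 102), (224, 108), (225, 112), (226, 112), (227, 113)]
pos [467.2  16.7 277.3] delta [-0.5 -0.8  0. ] rot [ 0.    -0.002  0.   ] [-0.    3.14  0.  ] j6 -0.64 clk 32.7333
```

```bash
python3 -c "
from h import *
print(arm.job_done())"
```

```text
the job is handed in; nothing more can be done
None
```

The pole is closed up, the fitting brass finial is plugged into its open end and released, and I've handed the job in. The one doubt is a thin dark line at the top of the joint between shoulder and tube end.

- **Tubes:** I pushed on the innermost tube's end until the tubes stopped hard at about 23 N. The wrist picture afterwards showed both collars and the outer tube touching. The steps in push force (about 2 N, then 6 N, then the stop) fit the inner tube going home first, then the middle one.
- **Finial:** Partway in, the plug rubbed sideways with about 5 N. I shifted it 2 mm and it then slid in freely, to a hard stop at about 15 N. I let go, then pushed once more on its cap end with about 17 N, and it moved no more than about 0.5 mm.
- **Seating check:** The distance between the two push stops was 63.1 mm, against 62 mm expected for a fully seated finial. The dark line looked the same before and after the second push. I take it as under about 1 mm, from edge shading or the finial drooping slightly in the plug's 2 mm of play. I could not rule out a gap that small.
- **Everything else:** I never moved the gripper against the other finials, the look-alikes, the tube sample, the tape measure or the stone disc, but I made no final check of their positions. The gripper was clear, about 280 mm up, at hand-in, and the clock stood near 33 s.

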